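# Push the filter carton home down the feed lane

## Robot

A 6-joint arm with a two-finger parallel gripper is mounted at the origin on a cart in front of the work surface, level with it; the furniture and walls round the work are solid. World frame = base frame: x ahead of the robot, y to its left, z up, the work surface at z = 0. Lengths are in m, angles in rad, forces in N, time in s.
With the tool pointing down it reaches from about 0.35 to 0.775 m from the base axis. Payload 5.5 kg.
Tool frame: the origin (TCP) lies on the centre line of the jaws, within the pads' length; the fingertips stand 11 mm ahead of it and the grasp point (between the pads) lies 8 mm behind it (env.tip_extent is the distance from the TCP to the fingertips, in m); z points along the fingers, y is the line along which they close (so a half turn about z gives the same grasp; the last joint's range is limited). The gripper opens to 85 mm and grips with 20 to 120 N. Pads are 22 mm wide; open, the fingers measure 114 mm over their backs; the gripper's body (76 mm by 85 mm) begins 54 mm behind the grasp point. The pads swing forward as they close: fully open they stand 13 mm farther back than shut.
Start: joints at [-1.433, 0.313, 0.046, 1.304, 0, 1.431], TCP at [0.158, -0.553, 0.242] pointing down, gripper open.
Joint ranges: [-2.76, 2.76], [-0.86, 1.69], [-1.03, 1.26], [-2.2, 2.34], [-1.47, 1.5], [-3.14, 3.14]. Speed limits (rad/s): [2.57, 2.57, 3.14, 3.14, 3.14, 3.14].

## Interface

Orientations are given as a unit quaternion [w, x, y, z].
In Python, from workcell import env gives the robot as it stands.
- The arm moves only by the shell command python3 -m jog 'ROWS' [FORCE]. ROWS is JSON, a list of rows, each a list of 5 numbers: the gripper's target within -1 to 1 (shut at 1, half-way at 0, fully open at -1), then the shift along the tool's x, y, z in m, then the turn about the tool's z in degrees. In form: [[fingers, tx, ty, tz, turn], ...]. A call has 1 to 5 rows; each row shifts and turns the commanded pose from where the row before left it, along the tool's axes as they then stand; what a row does not reach is not made up. A row lasts 1/12 s, in which the tool goes at most 41.7 mm and 7.16 degrees, less where a joint would pass 70% of its speed; a pose out of reach is approached as far as the arm can. A call is refused whole if a number of a shift passes 0.0417 or a number of a turn 7.16, either way. A call with a gripper value outside its range is refused whole. The fingers move at their own pace and stop on an object; FORCE is the grip in N (left out, the last holds). Time passes only in rows, so rows that do not move let the fingers close. It gives the time, the measured TCP pose, the force, the opening and the grip force at its end, in the units of the state.
- env.get_state(): the state, without advancing time (a new reading comes with each control period).
- env.read_camera(name): name is "side" or "top"; returns a dict with "img" (480x640x3 uint8, red, green, blue), "fov_y" (degrees; the focal length in pixels is half the picture's height over the tangent of half this angle, whatever the lens; pixels are square), "cx", "cy" (the principal point, pixels), "T" (4x4, takes a point from camera to world coordinates). Camera axes: x right, y up, looking along -z (the intrinsics and any distortion apply to the point x, -y, -z); pixel columns grow to the right and rows downward; lengths in m; the calibration is good to about 2 mm. A picture is of the moment at which its call begins. There is no depth.
- env.hand_in(): hands the job in; it is judged then, once.
The state is a dict: "clock": time; "joint_pos": joint angles; "qvel": joint speeds; "tau": joint torques, N m; "tcp_pos": TCP position; "orientation": TCP orientation; "wrist_force": force on the tool from outside, world axes, zero at the start; "ft_torque": the same for the moment, N m; "finger_gap": finger opening in m; "grip_force": force on a finger pad.
Only numpy, scipy, OpenCV 4.12 (cv2) and the standard library are available. Lean on these libraries where they do the work, as an engineer would, in place of code of your own. Each camera call takes 0.05 s, during which the arm holds its last target. There are 200 camera calls.

## Task

Push the open blue carton of filters along the bench into the feed lane, between its two low guide rails, until its front end rests gently against the end stop. It starts a little askew and to one side, so nudge it square and in line first: neither the carton nor the robot may touch either rail, and the robot keeps off the stop. Only push with the fingers, do not grip or lift the carton, leave everything else where it is, and draw the hand clear at the end.

Things in the scene. Friction and masses are not known exactly. Their poses are not given: they have to be found in the camera images.
- carton: open-topped blue carton, 140 long (its x) x 91 wide (y) x 32 high, walls 2, 0.18 to 0.35 kg; slides on the bench and stays where left. Origin at the centre of its underside. Starts outside the lane, its front 10 to 50 short of the mouth, up to 28 to either side of the lane's centre line and up to 9 degrees askew; its +x end leads, pointing roughly along +y of the lane.
- lane: feed lane on the bench: two guide rails and an end stop, no floor plate (the carton runs on the bench). Origin on the bench in the middle of the open mouth, the end at the robot's right. +y runs into the lane (roughly world +y), +x across it, away from the robot. 115 clear between the rails. The rails run from y = 0 to 200; carton home: centre at x = 0, y = 130.
- rail_near: the lane's guide rail on the robot's side (x = -57.5 to -61.5 of the lane): upright strip 200 long, 25 high, 4 thick, with a 3 mm high foot flange on its outside to x = -76.5. Origin and axes are those of the lane.
- rail_far: the same rail on the side away from the robot, mirrored (x = 57.5 to 61.5, flange to 76.5). Origin and axes are those of the lane.
- stop: fixed upright end stop across the lane's left end, 123 wide, 25 high, with a rubber pad whose face is at y = 200 of the lane. Origin and axes are those of the lane.
- small_bottle: white bottle with red cap, 42 diameter x 82 high, outside the near rail. Leave it alone. Origin at the centre of its underside.
- amber_bottle: brown bottle, 58 diameter x 124 high, outside the near rail towards the stop. Leave it alone. Origin at the centre of its underside.
- poly_bottle: white bottle with blue cap, 62 diameter x 139 high, behind the end stop. Leave it alone. Origin at the centre of its underside.
- dish: closed petri dish, 90 diameter x 17 high, left of the lane. Leave it alone. Origin at the centre of its underside.
- timer: white digital timer, 34 x 64 x 16, lying beyond the carton. Leave it alone. Origin at the centre of its underside.

How it is judged:
At the end, for the whole second after the job is handed in: The carton lies flat and at rest in the lane, its front end within about 7 mm of the end stop, its centre within 12.5 mm of the lane's centre line and its length within 0.08 rad of the lane's direction, with neither rail touched on the way (y of carton in the frame of lane between 0.123 and 0.135 m and x of carton in the frame of lane between -0.0125 and 0.0125 m and angle between the x axis of carton and the y axis of lane, either way round below 0.08 rad and height (world z) of carton below 0.004 m and angle between carton's own z axis and vertical below 0.05 rad and linear speed of carton below 0.01 m/s).
It fails at once if a guide rail is touched by the carton or the robot (contact force between anything else and rail_near above 0.3 N or contact force between anything else and rail_far above 0.3 N).
It fails at once if the robot touches the end stop (contact force between any of the fingers, the arm and stop above 0.3 N).
It fails at once if the carton is rammed into the end stop (over 25 N) (contact force between carton and stop above 25 N).
It fails at once if the carton is lifted or tipped instead of pushed along the bench (height (world z) of carton above 0.01 m or angle between carton's own z axis and vertical above 0.15 rad).
It fails at once if a bystander is moved by more than 15 mm (distance of any of small_bottle, amber_bottle, poly_bottle, dish, timer from where it was at the start of the episode above 0.015 m).
It also fails if it takes over 72 s, if anything falls off the work surface, if the arm or the gripper's body presses on something with over 40 N, if the wrist force passes 120 N, or if a joint passes its speed limit or range.

## Working session

There is one attempt and no reset: what is moved stays moved. The work goes in short steps, Python scripts to look and compute and a shell command to move; the robot and the scene stay as the last step left them, time stands still between calls to the robot, and variables do not carry over. Pictures are saved under pics/ and viewed, at most 10 in all, crops included, and the job is handed in when it is done.

```bash
mkdir -p pics; cat > h.py <<'E'
import numpy as np, cv2
from workcell import env
def shot(n,f):
    c=env.read_camera(n); cv2.imwrite(f,c["img"][:,:,::-1]); return c
def K(c):
    return 240/np.tan(np.radians(c["fov_y"])/2)
def toplane(c,uv,z):
    f=K(c);T=np.array(c["T"]);o=[]
    for u,v in uv:
        d=T[:3,:3]@np.array([(u-c["cx"])/f,-(v-c["cy"])/f,-1]);p=T[:3,3]
        o.append(p+d*(z-p[2])/d[2])
    return np.array(o)
def proj(c,P):
    T=np.array(c["T"]);q=(np.atleast_2d(P)-T[:3,3])@T[:3,:3];f=K(c)
    return np.c_[c["cx"]-f*q[:,0]/q[:,2],c["cy"]+f*q[:,1]/q[:,2]]
E
python3 - <<'E'
from h import *
for n in("top","side"):
    c=shot(n,f"pics/{n}0.png"); print({k:v for k,v in c.items() if k!="img"})
print(env.get_state())
E
```

```text
{'fov_y': 48.71680474221073, 'cx': 315.0668874363569, 'cy': 234.93548262904363, 'T': array([[-0.00353447,  0.98319628, -0.18251735,  0.3758688 ],
       [-0.99998497, -0.00424006, -0.00347576,  0.24528226],
       [-0.00419124,  0.18250232,  0.98319649,  0.91483991],
       [ 0.        ,  0.        ,  0.        ,  1.        ]])}
{'fov_y': 51.015301023403396, 'cx': 331.622200959179, 'cy': 237.3919688807118, 'T': array([[-0.94689747,  0.17487149, -0.2698243 ,  0.28258669],
       [-0.32073786, -0.45462611,  0.83092859,  1.01320163],
       [ 0.02263655,  0.87334704,  0.48657222,  0.4963877 ],
       [ 0.        ,  0.        ,  0.        ,  1.        ]])}
{'clock': 0.1, 'joint_pos': array([-1.43262024e+00,  3.13951993e-01,  4.51010209e-02,  1.30360738e+00,
        3.55258816e-05,  1.43117641e+00]), 'qvel': array([ 0.00034023, -0.0012422 ,  0.00148563,  0.00053194,  0.00137892,
       -0.00031676]), 'tau': array([ 2.64507544e-03, -4.81726384e+01,  2.99243867e+01,  1.26629000e-02,
       -1.51778177e-04,  1.19779770e-05]), 'tcp_pos': array([ 0.15761542, -0.55252394,  0.24148629]), 'orientation': array([-8.30997295e-04,  9.90368831e-01,  1.38451755e-01,  1.83628494e-05]), 'wrist_force': array([ 0.72274243, -0.09385812,  0.11597681]), 'ft_torque': array([-0.00677076,  0.01450296,  0.02055634]), 'grip_force': 0.0, 'finger_gap': 0.08535397237887676}
```

View pics/top0.png

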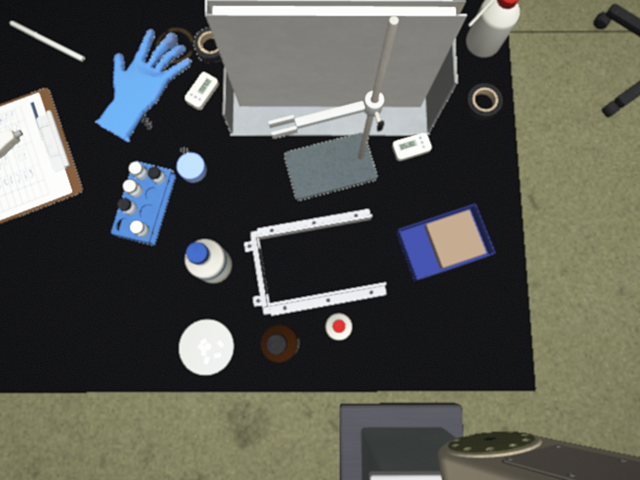

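View pics/side0.png

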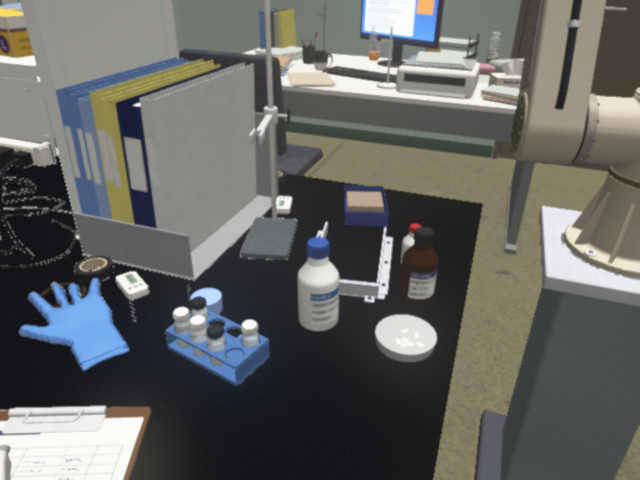

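The top view shows the carton at about px (399–494, 206–279), skewed. The lane's mouth is at (371,214) and (385,290), and the stop is near (258,270). The side view shows the carton at (365,205). I'll fit the carton and lane models to the masks.

```bash
cat > fit.py <<'E'
from h import *
from scipy.optimize import minimize
S=4
def box(x0,x1,y0,y1,z0,z1): return np.array([[x,y,z] for x in(x0,x1) for y in(y0,y1) for z in(z0,z1)])
CART=[box(-.07,.07,-.0455,.0455,0,.032)]
LANE=[box(-.0615,-.0575,0,.2,0,.025),box(-.0765,-.0575,0,.2,0,.003),box(.0575,.0615,0,.2,0,.025),box(.0575,.0765,0,.2,0,.003)]
def place(P,p):
    c,s=np.cos(p[2]),np.sin(p[2]);return P@np.array([[c,s,0],[-s,c,0],[0,0,1]])+[p[0],p[1],0]
def render(c,boxes,p):
    m=np.zeros((480*S,640*S),np.uint8)
    for b in boxes:
        h=cv2.convexHull(((proj(c,place(b,p))+.5)*S).astype(np.float32)); cv2.fillConvexPoly(m,np.round(h).astype(int),1)
    return m
def fit(c,mask,boxes,p0):
    M=cv2.resize(mask.astype(np.uint8),None,fx=S,fy=S,interpolation=cv2.INTER_NEAREST)
    def cost(p):
        r=render(c,boxes,p); return 1-(r&M).sum()/max((r|M).sum(),1)
    p=np.array(p0,float)
    for st in(.02,.006,.002):
        sim=np.vstack([p,p+[st,0,0],p+[0,st,0],p+[0,0,st*8]])
        r=minimize(cost,p,method="Nelder-Mead",options=dict(initial_simplex=sim,xatol=1e-5,fatol=1e-5)); p=r.x
    return p,1-r.fun
def cmask(img,roi):
    """blue carton + tan filters inside roi (u0,u1,v0,v1)"""
    hsv=cv2.cvtColor(img,cv2.COLOR_RGB2HSV);H,Sa,V=cv2.split(hsv)
    m=((H>105)&(H<130)&(Sa>110)&(V>40))
    z=np.zeros_like(m);a,b,e,d=roi;z[e:d,a:b]=m[e:d,a:b]
    k=z.astype(np.uint8);n,l,st,_=cv2.connectedComponentsWithStats(k);
    k=(l==1+st[1:,4].argmax()).astype(np.uint8)
    cs,_=cv2.findContours(k,cv2.RETR_EXTERNAL,cv2.CHAIN_APPROX_NONE)
    return cv2.drawContours(np.zeros_like(k),[max(cs,key=cv2.contourArea)],-1,1,-1)
E
python3 - <<'E'
from fit import *
c=env.read_camera("top");img=c["img"]
m=cmask(img,(390,505,195,290))
g=toplane(c,[(447,243),(378,252),(258,270)],.015);print(g)
pc,i=fit(c,m,CART,[g[0,0],g[0,1],np.pi/2+.3]);print("carton",pc,i,m.sum())
w=(img.min(2)>110).astype(np.uint8);w[:200]=0;w[320:]=0;w[:,:266]=0;w[:,400:]=0
w[295:,:330]*=1;w[312:,318:]=0
d=g[1]-g[2];
best=max((fit(c,w,[b for b in LANE],[g[1,0],g[1,1],t]) for t in(.1,.2,-.1)),key=lambda r:r[1])
pl,i=best;print("lane",pl,i)
o=img.copy();o=cv2.resize(o[190:330,230:510],None,fx=2.8,fy=2.8)
for P,b,col in((pc,CART,(255,255,0)),(pl,LANE,(255,0,0))):
    r=render(c,b,P);cs,_=cv2.findContours(r,1,1)
    for k in cs: cv2.drawContours(o,[((k/S-[230,190])*2.8).astype(int)],-1,col,1)
cv2.imwrite("pics/fit.png",o[:,:,::-1])
s=env.read_camera("side")
print("side carton top corners",proj(s,place(CART[0],pc)).round(),"lane ends",proj(s,place(LANE[0],pl)).round())
a=pl[2];R=np.array([[np.cos(a),np.sin(a)],[-np.sin(a),np.cos(a)]])
print("carton in lane",R@(pc[:2]-pl[:2]),np.degrees(pc[2]-np.pi/2-a))
E
```

```text
[[0.52782723 0.0216118  0.015     ]
 [0.5126745  0.14061408 0.015     ]
 [0.48247857 0.34605364 0.015     ]]
carton [0.52959086 0.02625743 1.89341971] 0.9659591920434738 4874
lane [0.51773434 0.14024334 0.17280677] 0.8588380139676071
side carton top corners [[343. 198.]
 [343. 185.]
 [381. 199.]
 [382. 186.]
 [344. 225.]
 [344. 212.]
 [387. 226.]
 [388. 213.]] lane ends [[384. 238.]
 [385. 227.]
 [377. 295.]
 [378. 282.]
 [382. 238.]
 [383. 227.]
 [374. 294.]
 [375. 282.]]
carton in lane [-0.00791972 -0.11432692] 8.583859596810818
```

View pics/fit.png

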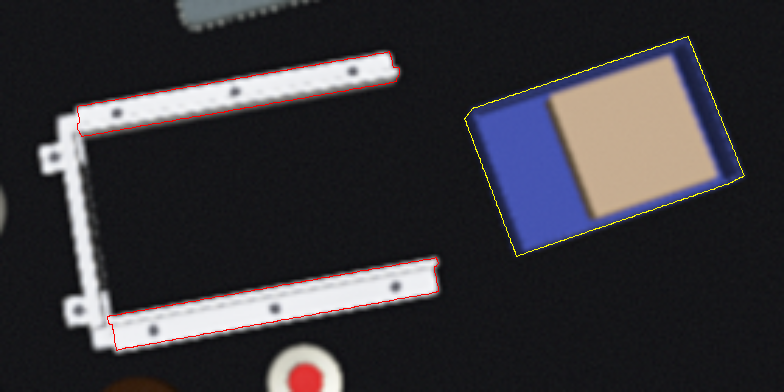

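Carton in the lane frame: x = −8 mm, front 44 mm short of the mouth, skewed +8.6° (all within the stated bounds). First I'll turn the tool so its x is lane +y and its y is lane +x, close the fingers, and move beside the carton's near front side for a nudge.

```bash

python3 -m jog '[[1,0,0,0,-7],[1,0,0,0,-7],[1,0,0,0,-7],[1,0,0,0,-7],[1,0,0,0,-7]]' >/dev/null
python3 -m jog '[[1,0,0,0,-7],[1,0,0,0,-7],[1,0,0,0,-7],[1,0,0,0,-7],[1,0,0,0,-7]]'>/dev/null
python3 -m jog '[[1,0,0,0,-7],[1,0,0,0,-7],[1,0,0,0,0]]'
python3 -m jog '[[1,0.0337,0.0236,0,0],[1,0.0337,0.0236,0,0],[1,0.0337,0.0236,0,0],[1,0.0337,0.0236,0,0],[1,0.0337,0.0236,0,0]]'
cat > st.py <<'E'
from h import *
from scipy.spatial.transform import Rotation as Ro
s=env.get_state();L=np.array([0.51773,0.14024]);a=.17281
R=np.array([[np.cos(a),np.sin(a)],[-np.sin(a),np.cos(a)]])
M=Ro.from_quat(s["orientation"],scalar_first=True).as_matrix()
print("t",s["clock"],"tcp lane mm",(R@(s["tcp_pos"][:2]-L)*1e3).round(1),"z",round(s["tcp_pos"][2]*1e3,1),"toolx minus lane y deg",np.degrees(np.arctan2(M[1,0],M[0,0])-a-np.pi/2).round(2),"F",s["wrist_force"].round(2),"gap",s["finger_gap"],"j6",s["joint_pos"][5])
E
python3 st.py; python3 -c "from workcell import env;print(env.tip_extent)"
```

```text
clock: 1.28
tcp_pos: [0.1577, -0.5529, 0.2421]
orientation: [-0.0, 0.642, 0.767, 0.0]
wrist_force: [-0.8, 0.4, 0.2]
finger_gap: -0.0001
grip_force: 0.0
clock: 1.7
tcp_pos: [0.2452, -0.3649, 0.2421]
orientation: [-0.0, 0.645, 0.764, 0.0]
wrist_force: [0.9, 0.2, 0.3]
finger_gap: 0.0001
grip_force: 0.0
t 1.7 tcp lane mm [-355.4 -450.7] z 242.1 toolx minus lane y deg -0.26 F [0.89 0.2  0.34] gap 0.00013771482149844375 j6 0.24025995704761388
0.011
```

```bash

python3 -m jog '[[1,0.0337,0.0236,0,0],[1,0.0337,0.0236,0,0],[1,0.0337,0.0236,0,0],[1,0.0337,0.0236,0,0],[1,0.0337,0.0236,0,0]]'>/dev/null
python3 -m jog '[[1,0.0337,0.0236,0,0],[1,0.0337,0.0236,0,0],[1,0.0337,0.0236,0,0],[1,0.0337,0.0236,0,0],[1,0.0337,0.0236,0,0]]'>/dev/null
python3 -m jog '[[1,0.0337,0.0236,0,0],[1,0,0,0.03,0],[1,0,0,0.03,0],[1,0,0,0.03,0],[1,0,0,0,0]]'>/dev/null
python3 st.py
python3 -c "from h import *;shot('top','pics/top1.png')"
```

```text
t 2.95 tcp lane mm [-100.3  -80.1] z 147.3 toolx minus lane y deg -0.1 F [-0.78 -0.22  0.09] gap -0.00016316827590638302 j6 1.3163196064390583
```

View pics/top1.png

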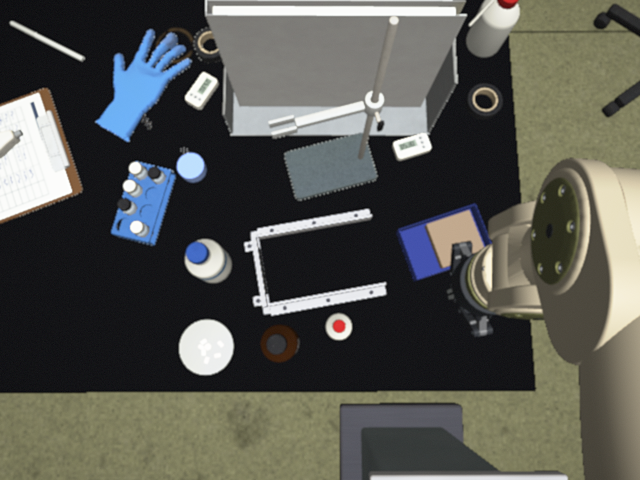

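The hand stands near (472,285), clear of the carton, with the rest of the scene undisturbed. Next I'll descend and do the side nudge.

```bash

python3 -m jog '[[1,0,0,0.035,0],[1,0,0,0.035,0],[1,0,0,0.03,0],[1,0,0,0.02,0],[1,0,0,0,0]]'>/dev/null
python3 st.py
python3 -m jog '[[1,0,0.01,0,0],[1,0,0.01,0,0],[1,0,0,0,0],[1,0,0,0,0]]'>/dev/null
python3 st.py
```

```text
t 3.4167 tcp lane mm [-98.  -81.8] z 30.7 toolx minus lane y deg -0.14 F [-0.83 -0.24  0.95] gap 0.000491448918300116 j6 1.3147232371093898
t 3.75 tcp lane mm [-73.5 -82.4] z 34.3 toolx minus lane y deg 0.01 F [-0.79  0.11 -0.02] gap 0.0003230875729139439 j6 1.3246232721138274
```

```bash

python3 -m jog '[[1,0,0,0.006,0],[1,0,0,0.006,0],[1,0,0,0,0]]'>/dev/null
python3 st.py
python3 -m jog '[[1,0,0.002,0,0],[1,0,0.002,0,0],[1,0,0.002,0,0],[1,0,0.002,0,0],[1,0,0,0,0]]'>/dev/null
python3 st.py
cat > look.py <<'E'
from fit import *
import sys
c=env.read_camera("top");img=c["img"];cv2.imwrite(sys.argv[1],img[:,:,::-1])
pl=np.array([0.51773,0.14024,.17281]);a=pl[2];R=np.array([[np.cos(a),np.sin(a)],[-np.sin(a),np.cos(a)]])
roi=[int(x) for x in sys.argv[2].split(",")]
g0=[float(x) for x in sys.argv[3].split(",")]  # lane mm x,y, deg
m=cmask(img,roi)
w=pl[:2]+R.T@(np.array(g0[:2])/1e3)
p,i=fit(c,m,CART,[w[0],w[1],np.pi/2+a+np.radians(g0[2])])
q=R@(p[:2]-pl[:2])*1e3
print("carton lane",q.round(1),"deg",np.degrees(p[2]-np.pi/2-a).round(2),"iou",round(i,3))
E
python3 look.py pics/l1.png 385,510,190,290 -4,-114,5
```

```text
t 4.0 tcp lane mm [-77.5 -81.4] z 19.3 toolx minus lane y deg 0.01 F [ 0.61 -0.25 -1.25] gap 0.00013253458418682103 j6 1.3243547508062796
t 4.4167 tcp lane mm [-67.9 -81.8] z 20.4 toolx minus lane y deg 0.02 F [ 0.23  0.2  -0.46] gap -3.92558869970275e-05 j6 1.3286136456715758
carton lane [   0.6 -111.4] deg 9.29 iou 0.339
```

```bash
python3 -c "
import cv2;i=cv2.imread('pics/l1.png');cv2.imwrite('pics/l1c.png',cv2.resize(i[190:340,350:550],None,fx=3,fy=3))"
```

```text
(no output)
```

View pics/l1c.png

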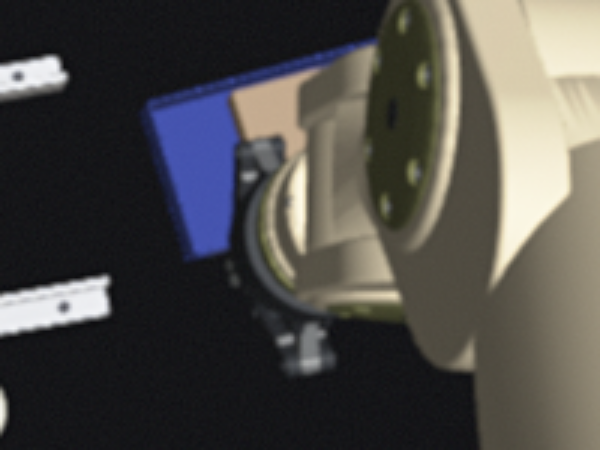

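The carton's front edge is visible at about px (400,225)–(413,276). It has rotated about 3.6° and the hand hides the rear. I'll restrict the fit to the unoccluded columns.

```bash

python3 - <<'E'
s=open('fit.py').read()
s=s.replace("def fit(c,mask,boxes,p0):","def fit(c,mask,boxes,p0,roi=(0,640,0,480)):\n    a,b,e,d=[S*k for k in roi]")
s=s.replace("r=render(c,boxes,p); return 1-(r&M).sum()/max((r|M).sum(),1)","r=render(c,boxes,p)[e:d,a:b];m=M[e:d,a:b]; return 1-(r&m).sum()/max((r|m).sum(),1)")
open('fit.py','w').write(s)
s=open('look.py').read().replace("np.radians(g0[2])])","np.radians(g0[2])],roi)");open('look.py','w').write(s)
E
python3 look.py pics/l2.png 385,426,190,290 -4,-114,5
python3 -m jog '[[1,0,0.002,0,0],[1,0,0.002,0,0],[1,0,0.001,0,0],[1,0,0,0,0]]'>/dev/null
python3 st.py
python3 look.py pics/l2.png 385,426,190,290 -2,-114,3
```

```text
carton lane [  -2.2 -114.1] deg 5.83 iou 0.972
t 4.85 tcp lane mm [-63.1 -81.8] z 20.3 toolx minus lane y deg 0.02 F [-0.95  0.24 -0.2 ] gap 0.00014600116724203097 j6 1.3311375623257156
carton lane [   0.8 -115.8] deg 3.78 iou 0.975
```

Carton now at x ≈ +1, 3.8°. I'll go around behind it with the fingers half open for the straddle push, which will square it.

```bash

python3 -m jog '[[0,0,-0.02,0,0],[0,0,-0.02,0,0],[0,-0.035,0,0,0],[0,-0.04,0,0,0],[0,-0.04,0,0,0]]'>/dev/null
python3 -m jog '[[0,-0.035,0,0,0],[0,0,0,0,0],[0,0,0.035,0,0],[0,0,0.035,0,0],[0,0,0.035,0,0]]'>/dev/null
python3 -m jog '[[0,0,0,0,0],[0,0,0,0,0]]'
python3 st.py
python3 look.py pics/l3.png 385,450,190,290 1,-115,3
```

```text
clock: 5.9
tcp_pos: [0.5609, -0.0873, 0.0201]
orientation: [0.001, 0.643, 0.766, 0.0]
wrist_force: [0.0, 0.6, -0.2]
finger_gap: 0.0427
grip_force: 0.0
t 5.9 tcp lane mm [   3.4 -231.6] z 20.1 toolx minus lane y deg 0.1 F [ 0.    0.61 -0.23] gap 0.04273364152699085 j6 1.1005875803114618
carton lane [   1.5 -115.6] deg 3.62 iou 0.65
```

View pics/l3.png

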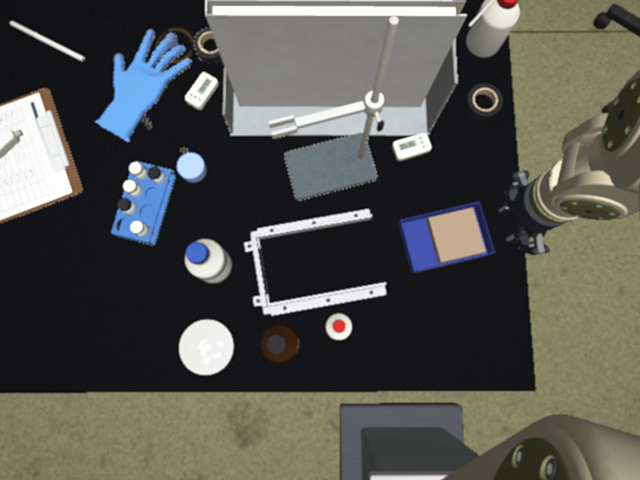

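Carton at px (400–494, 203–271), hand behind at (525,215), all clear. Approaching and starting the rear push.

```bash

python3 look.py pics/l4.png 385,502,190,290 1,-115,3
python3 -m jog '[[0,0.01,0,0,0],[0,0.01,0,0,0],[0,0.006,0,0,0],[0,0.004,0,0,0],[0,0.004,0,0,0]]'>/dev/null
python3 -m jog '[[0,0.004,0,0,0],[0,0.004,0,0,0],[0,0.004,0,0,0],[0,0.004,0,0,0],[0,0,0,0,0]]'>/dev/null
python3 st.py
python3 look.py pics/l5.png 370,450,190,290 2,-105,1
```

```text
carton lane [   1.4 -117.1] deg 2.83 iou 0.973
t 6.8333 tcp lane mm [   1.7 -181. ] z 20.3 toolx minus lane y deg 0.04 F [ 0.13 -0.07  0.38] gap 0.04281149227879118 j6 1.1830454987642274
carton lane [  7.  -97.3] deg 0.38 iou 0.549
```

```bash

for b in 405 410 415; do python3 look.py pics/l5.png 370,$b,190,290 2,-99,1; done
python3 - <<'E'
import cv2;i=cv2.imread('pics/l5.png');cv2.imwrite('pics/l5c.png',cv2.resize(i[190:340,340:540],None,fx=3,fy=3))
E
```

```text
carton lane [  6.3 -97.7] deg -0.11 iou 0.965
carton lane [  6.2 -97.9] deg -0.42 iou 0.97
carton lane [  6.5 -97.7] deg -0.23 iou 0.975
```

View pics/l5c.png

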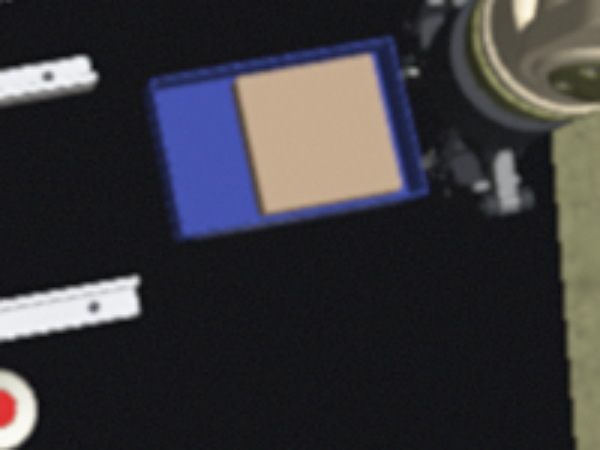

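Now square (−0.2°) but at x = +6.3, with front 28 mm short of the mouth and corners at px (390,217) and (400,269). I'll do a 6 mm far-side nudge near the centre.

```bash

python3 -m jog '[[1,-0.02,0,0,0],[1,-0.02,0,0,0],[1,0,0.03,0,0],[1,0,0.03,0,0],[1,0,0.028,0,0]]'>/dev/null
python3 -m jog '[[1,0,0,0,0],[1,0.04,0,0,0],[1,0.04,0,0,0],[1,0.035,0,0,0],[1,0,0,0,0]]'>/dev/null
python3 -m jog '[[1,0,0,0,0],[1,0,0,0,0]]'>/dev/null
python3 st.py
python3 look.py pics/l6.png 370,412,190,290 6,-98,0
```

```text
t 8.0333 tcp lane mm [  89.4 -106.8] z 20.3 toolx minus lane y deg 0.04 F [ 0.27  0.5  -0.33] gap 0.00015247604627073252 j6 1.3498954675334964
carton lane [  6.  -97.8] deg -0.62 iou 0.974
```

```bash

python3 -m jog '[[1,0,-0.01,0,0],[1,0,-0.008,0,0],[1,0,-0.002,0,0],[1,0,-0.002,0,0],[1,0,-0.002,0,0]]'>/dev/null
python3 -m jog '[[1,0,-0.002,0,0],[1,0,-0.001,0,0],[1,0,0,0,0],[1,0,0,0,0]]'>/dev/null
python3 st.py
python3 look.py pics/l7.png 370,412,190,290 1,-98,0
```

```text
t 8.8333 tcp lane mm [  62.7 -106.7] z 20.3 toolx minus lane y deg 0.02 F [ 0.34  0.13 -0.07] gap -5.9038818142927754e-05 j6 1.3405702733935787
carton lane [  4.9 -97.7] deg -0.07 iou 0.976
```

```bash

python3 -m jog '[[1,0,-0.002,0,0],[1,0,-0.002,0,0],[1,0,-0.001,0,0],[1,0,0,0,0],[1,0,0,0,0]]'>/dev/null
python3 st.py
python3 look.py pics/l7.png 370,412,190,290 1,-98,0
```

```text
t 9.3 tcp lane mm [  57.3 -106.6] z 20.3 toolx minus lane y deg 0.02 F [-0.09  0.2   0.79] gap 0.00020078285353823696 j6 1.338615228679149
carton lane [  0.3 -97.6] deg 0.64 iou 0.974
```

Carton at x = 0.3 and 0.6°. I'll go back behind it and push.

```bash

python3 -m jog '[[1,0,0.016,0,0],[1,0,0.016,0,0],[1,-0.035,0,0,0],[1,-0.04,0,0,0],[1,-0.035,0,0,0]]'>/dev/null
python3 -m jog '[[0,0,0,0,0],[0,0,-0.03,0,0],[0,0,-0.03,0,0],[0,0,-0.029,0,0],[0,0,0,0,0]]'>/dev/null
python3 -m jog '[[0,0,0,0,0],[0,0,0,0,0]]'>/dev/null
python3 st.py
python3 look.py pics/l8.png 370,412,190,290 0,-98,0
```

```text
t 10.35 tcp lane mm [   1.5 -217. ] z 20.8 toolx minus lane y deg 0.0 F [1.02 0.84 0.4 ] gap 0.042819909890781695 j6 1.123966028978249
carton lane [ -0.4 -97.6] deg -0.12 iou 0.974
```

```bash

python3 -m jog '[[0,0.012,-0.001,0,0],[0,0.012,0,0,0],[0,0.006,0,0,0],[0,0.004,0,0,0],[0,0.004,0,0,0]]'>/dev/null
python3 -m jog '[[0,0.004,0,0,0],[0,0.004,0,0,0],[0,0.004,0,0,0],[0,0.004,0,0,0],[0,0.004,0,0,0]]'>/dev/null
python3 -m jog '[[0,0.004,0,0,0],[0,0.004,0,0,0],[0,0.004,0,0,0],[0,0.003,0,0,0],[0,0,0,0,0]]'>/dev/null
python3 st.py
python3 look.py pics/l9.png 340,395,190,300 0,-63,0
```

```text
t 11.65 tcp lane mm [  -0.5 -143. ] z 20.3 toolx minus lane y deg 0.06 F [ 0.   -0.3  -0.04] gap 0.042647911558205985 j6 1.2474078306713992
carton lane [ -0.1 -60. ] deg 0.03 iou 0.977
```

```bash

for k in 1; do :; done
python3 -m jog '[[0,0.004,0,0,0],[0,0.004,0,0,0],[0,0.004,0,0,0],[0,0.004,0,0,0],[0,0.004,0,0,0]]'>/dev/null
python3 -m jog '[[0,0.004,0,0,0],[0,0.004,0,0,0],[0,0.004,0,0,0],[0,0.004,0,0,0],[0,0.004,0,0,0]]'>/dev/null
python3 -m jog '[[0,0.004,0,0,0],[0,0.004,0,0,0],[0,0.004,0,0,0],[0,0.004,0,0,0],[0,0,0,0,0]]'>/dev/null
python3 st.py
python3 look.py pics/l10.png 310,363,190,310 0,-4,0
```

```text
t 12.95 tcp lane mm [ -0.6 -86.7] z 20.2 toolx minus lane y deg 0.06 F [-0.36 -0.1  -0.71] gap 0.04243179430998115 j6 1.3489057391674857
carton lane [ 0.4 -3.1] deg 0.91 iou 0.978
```

```bash

python3 -m jog '[[0,0.004,0,0,0],[0,0.004,0,0,0],[0,0.004,0,0,0],[0,0.004,0,0,0],[0,0.004,0,0,0]]'>/dev/null
python3 -m jog '[[0,0.004,0,0,0],[0,0.004,0,0,0],[0,0.004,0,0,0],[0,0.004,0,0,0],[0,0.004,0,0,0]]'>/dev/null
python3 -m jog '[[0,0.004,0,0,0],[0,0.004,0,0,0],[0,0.004,0,0,0],[0,0.004,0,0,0],[0,0,0,0,0]]'>/dev/null
python3 st.py
python3 look.py pics/l11.png 275,332,190,320 0,52,0.5
```

```text
t 14.25 tcp lane mm [ -0.5 -30.8] z 20.3 toolx minus lane y deg 0.06 F [0.01 0.4  0.52] gap 0.04286927287266243 j6 1.4533500437515834
carton lane [-0.1 54.3] deg 0.33 iou 0.978
```

View pics/l11.png

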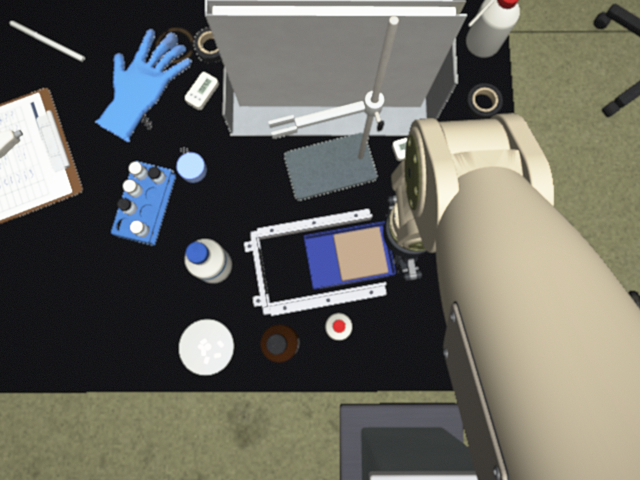

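Carton centred in the lane at px (305–395, 222–290), and nothing else is disturbed. Continuing.

```bash

python3 -m jog '[[0,0.004,0,0,0],[0,0.004,0,0,0],[0,0.004,0,0,0],[0,0.004,0,0,0],[0,0.004,0,0,0]]'>/dev/null
python3 -m jog '[[0,0.004,0,0,0],[0,0.004,0,0,0],[0,0.004,0,0,0],[0,0.004,0,0,0],[0,0.004,0,0,0]]'>/dev/null
python3 -m jog '[[0,0.004,0,0,0],[0,0.004,0,0,0],[0,0.004,0,0,0],[0,0.002,0,0,0],[0,0,0,0,0]]'>/dev/null
python3 st.py
python3 look.py pics/l12.png 240,300,190,330 0,107,0.5
```

```text
t 15.55 tcp lane mm [-0.5 23. ] z 20.2 toolx minus lane y deg 0.06 F [ 0.49  0.39 -0.5 ] gap 0.042957598160865536 j6 1.5547650880828197
carton lane [ -0.  107.9] deg 0.43 iou 0.977
```

```bash

python3 -m jog '[[0,0.003,0,0,0],[0,0.003,0,0,0],[0,0.003,0,0,0],[0,0.002,0,0,0],[0,0.002,0,0,0]]'>/dev/null
python3 -m jog '[[0,0.002,0,0,0],[0,0.001,0,0,0],[0,0.001,0,0,0],[0,0.001,0,0,0],[0,0,0,0,0]]'>/dev/null
python3 st.py
python3 look.py pics/l13.png 240,300,190,330 0,126,0.5
python3 -c "
import cv2;i=cv2.imread('pics/l13.png');cv2.imwrite('pics/l13c.png',cv2.resize(i[200:325,235:395],None,fx=4,fy=4,interpolation=cv2.INTER_CUBIC))"
```

```text
t 16.4333 tcp lane mm [-0.5 40.5] z 20.3 toolx minus lane y deg 0.03 F [ 0.41  0.22 -0.31] gap 0.04267894066708596 j6 1.588341259558965
carton lane [  0.  125.2] deg 0.08 iou 0.877
```

View pics/l13c.png

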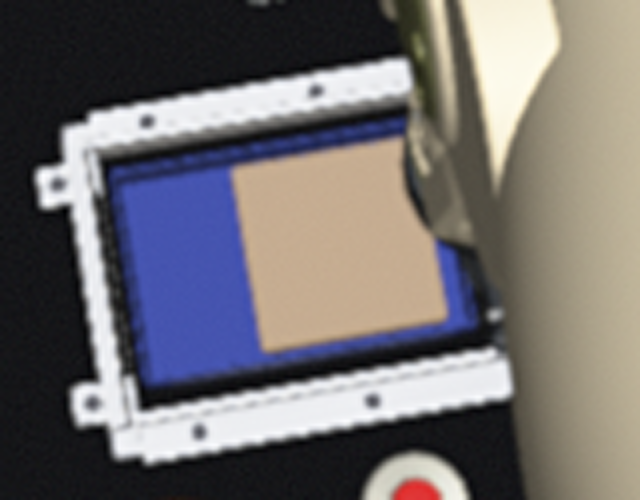

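The carton sits square and nearly at the stop, with its front wall at px (263,242)–(271,297) and a few mm to go.

```bash

python3 -m jog '[[0,0.001,0,0,0],[0,0.001,0,0,0],[0,0,0,0,0]]' | grep force
python3 -m jog '[[0,0.001,0,0,0],[0,0,0,0,0]]' | grep force
python3 st.py
python3 look.py pics/l14.png 240,290,190,330 0,128,0.2
```

```text
wrist_force: [-0.5, -1.2, -0.0]
grip_force: 0.2
wrist_force: [0.1, -0.7, 0.1]
grip_force: 0.3
t 16.9 tcp lane mm [-0.4 43.4] z 20.3 toolx minus lane y deg 0.02 F [ 0.07 -0.7   0.12] gap 0.042591524896126116 j6 1.5939582004072366
carton lane [ -0.2 126.5] deg -0.05 iou 0.975
```

```bash

python3 -m jog '[[0,0.001,0,0,0],[0,0,0,0,0],[0,0,0,0,0]]' | grep wrist
python3 -m jog '[[0,0.001,0,0,0],[0,0,0,0,0],[0,0,0,0,0]]' | grep wrist
python3 st.py
python3 look.py pics/l15.png 240,290,190,330 0,128,0.2
```

```text
wrist_force: [0.7, -0.9, -0.2]
wrist_force: [0.4, -0.8, -0.5]
t 17.45 tcp lane mm [-0.4 45.4] z 20.3 toolx minus lane y deg 0.02 F [ 0.37 -0.81 -0.49] gap 0.04302029873652884 j6 1.5975885920740214
carton lane [ -0.5 127.7] deg -0.12 iou 0.964
```

```bash

python3 -m jog '[[0,-0.008,0,0,0],[0,-0.015,0,0,0],[0,-0.02,0,0,0],[0,0,0,-0.02,0],[0,0,0,-0.035,0]]' >/dev/null
python3 -m jog '[[0,0,0,-0.04,0],[0,0,0,-0.04,0],[0,-0.02,0,-0.035,0],[0,-0.04,0,0,0],[0,-0.04,0,0,0]]'>/dev/null
python3 -m jog '[[0,-0.04,0,0,0],[0,-0.04,0,0,0],[0,-0.04,0,0,0],[0,0,0,0,0],[0,0,0,0,0]]'>/dev/null
python3 st.py
python3 look.py pics/l16.png 240,400,190,330 0,128,0.2
```

```text
t 18.75 tcp lane mm [  -0.9 -220.3] z 189.9 toolx minus lane y deg -0.25 F [-1.02  0.23 -0.77] gap 0.04282775431109065 j6 1.1210799793665223
carton lane [ -0.3 126.5] deg -0.32 iou 0.977
```

View pics/l16.png

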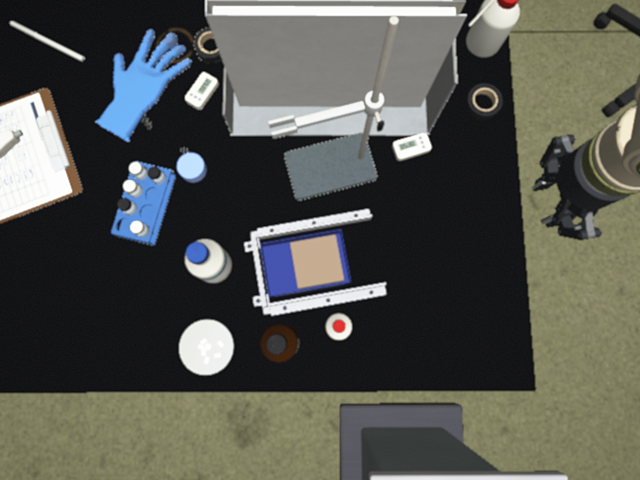

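The carton lies square and centred against the stop at px (262–350, 230–298). The bystanders are unmoved and the hand is clear.

```bash
python3 -c "from workcell import env;print(env.hand_in())"
```

```text
the job is handed in; nothing more can be done
None
```

The carton is in the lane and the job is handed in (no verdict was returned): it lies square and centred (about 0.3 mm and 0.3° off), its front end about 3.5 mm or less from the stop by camera, with no rail or stop contact seen, bystanders unmoved in the pictures and the hand drawn clear.

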